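# Copy a frame corner to the shooting board with a sliding bevel

### The arm

A 6-joint arm with a two-finger parallel gripper is mounted at the origin on the work surface. World frame = base frame: x ahead of the robot, y to its left, z up, the work surface at z = 0. Lengths are in m, angles in rad, forces in N, time in s.
With the tool pointing down it reaches from about 0.325 to 0.875 m from the base axis. Payload 4.4 kg.
Tool frame: the origin (TCP) lies between the finger pads; the fingertips stand 17 mm ahead of it and the grasp point (between the pads) lies 2 mm behind it; z points along the fingers, y is the line along which they close (so a half turn about z gives the same grasp; the last joint's range is limited). The gripper opens to 85 mm and grips with 20 to 120 N. Pads are 22 mm wide; open, the fingers measure 114 mm over their backs; the gripper's body (76 mm by 85 mm) begins 54 mm behind the grasp point. The pads swing forward as they close: fully open they stand 13 mm farther back than shut.
Start: joints at [1.145, 0.207, 1.542, -0, 1.393, -0.15], TCP at [0.156, 0.553, 0.248] pointing down, gripper open.
Joint ranges: [-2.73, 2.73], [-0.86, 2.22], [0.23, 2.46], [-1.11, 4.25], [0.08, 2.63], [-2.82, 2.82]. Speed limits (rad/s): [2.79, 2.79, 3.14, 3.14, 3.14, 3.14].

### API

Orientations are given as a rotation vector (axis times angle).
In Python, from plant import observe, camera, get_calibration, finish_job gives the robot as it stands.
- The arm moves only by the tool play_rows, never from a script. Its argument "series" is a list of rows, each a list of 3 entries, a list of its own where there are three numbers: the opening in per cent of the stroke, from 0 (shut) to 100 (fully open), then the shift along the tool's x, y, z in m, then the turn about the tool's z in rad. In form: [[jaw, [x, y, z], yaw], ...]. A call has 1 to 12 rows; each row shifts and turns the commanded pose from where the row before left it, along the tool's axes as they then stand; what a row does not reach is not made up. A row lasts 1/10 s, in which the tool goes at most 50 mm and 8.59 degrees, less where a joint would pass 70% of its speed; a pose out of reach is approached as far as the arm can. A call with a gripper value outside its range is refused whole. The fingers move at their own pace and stop on an object; "newtons" is the grip in N (left out, the last holds). Time passes only in rows, so rows that do not move let the fingers close. It gives the time, the measured TCP pose, the force, the opening and the grip force at its end, in the units of the state.
- observe(): the state, without advancing time (a new reading comes with each control period).
- camera(name): name is "scene" or "top"; returns the picture (420x560x3 uint8, blue, green, red); there is no depth.
- get_calibration(name): a dict with "vertical_fov" (degrees; the focal length in pixels is half the picture's height over the tangent of half this angle, whatever the lens; pixels are square), "cx", "cy" (the principal point, pixels), "R" (3x3) and "t" (3): a world point X has camera coordinates R X + t. Camera axes: x right, y down, z forward; pixel columns grow to the right and rows downward; lengths in m; the calibration is good to about 2 mm. A picture is of the moment at which its call begins. get_calibration takes no time and is no camera call.
- finish_job(): hands the job in; it is judged then, once.
The state is a dict: "t": time; "q": joint angles; "qd": joint speeds; "effort": joint torques, N m; "ee_pos": TCP position; "eef_rot": TCP orientation; "force": force on the tool from outside, world axes, zero at the start; "wrist_torque": the same for the moment, N m; "opening": finger opening in m; "grip_force": force on a finger pad.
Only numpy, scipy, OpenCV 4.12 (cv2) and the standard library are available. Lean on these libraries where they do the work, as an engineer would, in place of code of your own. Each camera call takes 0.05 s, during which the arm holds its last target. There are 200 camera calls.

### The job

Take the old frame's corner angle with the sliding bevel: lay it flat in the inner corner with the stock flush along the upright and the blade flush along the raking head, and close its lock lever there. Then lay the locked bevel in the shooting board's runway with the stock flush against the platform's edge, set the swinging fence to it so that the fence's near face lies flush along the blade, and leave the bevel lying there, still locked. Press lightly (well under 25 N) so that nothing is bruised and the setting does not slip, and do not disturb the other things on the bench.

Things in the scene. Friction and masses are not known exactly. Their poses are not given: they have to be found in the camera images.
- bevel: Loose sliding bevel, 0.25 kg, lying flat on a 3 mm mat. Wooden stock with brass ends, 30 mm wide (y), 28 tall, along x. Origin: underside, on the blade pivot's vertical axis. Round brass head (radius 13) at +x, tail end at x = -165 mm; grip the bare stock anywhere 70 to 165 mm behind the origin. The blade leaves the head to -y. x points roughly away from the robot at the start.
- blade_toe (a point): Point on the blade's working edge 112 mm from the pivot. Axes: the blade's, equal to the stock's when square. Blade: steel, 34 mm wide, 3.5 thick, underside 12.5 mm above the stock's underside, from the pivot along its -y for 115 mm; working edge on its +x side, 17 mm from the pivot line. Turns level about the pivot; starts 0.65 to 0.8 rad counter-clockwise (from above) of square.
- blade_heel (a point): Point on the same working edge, 22 mm from the pivot along the blade; blade axes. The edge ends 3 mm past the pivot. Unlocked, the blade turns against 0.05 N m of friction; locked, it holds about 0.8 N m, then slips. At the start it is swung further counter-clockwise than any frame corner, so slid into the corner its toe touches first and it is pushed back until flush, where it stops firmly.
- lock_lever (a joint): Steel cam lever on the stock's head, 58 mm long, 12 wide, 5 thick, hinged across the stock 2 mm behind the pivot axis, 34 mm above the underside, pointing to the tail. 0 = closed, flat above the stock (upper face 36.5 mm above the underside); 0.75 rad = raised, open. Starts about 0.7, stays where left; 6 to 7 N down near its end closes it. Locks the blade below 0.1 rad, free above 0.45.
- lever_end (a point): Top of the lock lever, 52 mm from its hinge, near its free end: the place to press.
- upright: Short upright of an old dark frame, fixed flat on the bench. Origin: the frame's inner corner, bench level. Inner face: plane y = 0, 24 mm tall, from x = 0 (corner) to x = -80 mm (sawn end); wood on the +y side, 42 mm wide, with two 20 mm dogs behind. The stock belongs on its -y side, head to the corner; the tail stands out past the sawn end.
- rafter: The frame's raking head, fixed flat on the bench. Origin: the same inner corner, bench level. Inner face: plane x = 0, 26 mm tall (31 with its bead), from the corner along -y for 175 mm; wood on the +x side, 42 mm wide. Its yaw against the upright is 0.12 to 0.50 rad counter-clockwise (0 = square corner), different each time.
- shooting_board: Shooting board fixed on the bench, x axis parallel to the upright's. Base 12 mm thick, x from -235 to 65 mm; platform on it, top 22 mm above the bench, y from -150 to 0; runway: y from 0 to 62 mm, surface 12 mm above the bench. Origin: bench level, on the platform's edge (plane y = 0) beside the fence's pivot. Stock goes in the runway, head to +x, blade over the platform.
- fence: The shooting board's swinging fence, a wooden bar 24 x 136 mm, 26 mm tall, standing on the platform; origin: on its pivot axis (board x = 0, y = -30 mm), on the platform's top. Axes: the board's when it stands square to the runway. It turns level about the pivot with a friction of 0.06 N m and stays where it is left.
- fence_face (a point): Point on the fence's near (-x) face, 12 mm before its pivot; fence axes. The face runs along the fence's y from 26 mm (runway side) to -110 mm, 22 to 48 mm above the bench. It starts 0.05 to 0.25 rad clockwise of square (seen from above), turns to 0.8 counter-clockwise. Pushed to +x by the locked blade it swings until it lies flush along the blade, then stops firmly.
- mallet: Turned wooden mallet standing on its head left of the frame, 236 mm tall, 84 wide: bystander. Origin: centre of its underside.
- glue_bottle: Glue bottle, 190 mm tall, 64 wide, standing right of the board: bystander. Origin: centre of its underside.
- block_plane: Steel block plane, 150 mm long, 55 high, right of the board: bystander. Origin: centre of its sole.
- gouge: Carving gouge lying between the frame and the mat, 24 mm high, handle to the robot: bystander. Origin: on the bench under the ferrule, between the handle (110 mm, -x) and the blade (85 mm, +x).
- chisel: Carving chisel with a round wooden handle, 24 mm high, lying right of the board beyond the plane: bystander. Origin: at the ferrule, on the bench.
- offcut: Wood offcut 70 x 95 x 32 mm lying beyond the mat: bystander. Origin: centre of its underside.
- sand_block: Cork sanding block 55 x 90 x 34 mm left of the frame's upright: bystander. Origin: centre of its underside.

How it is judged:
By the outcome, as a careful person would: the job done as asked, in the order asked, and still so for the second after the job is handed in, with the robot touching nothing.
It also fails if it takes over 64 s, if anything falls off the work surface, if the arm or the gripper's body presses on something with over 40 N, if the wrist force passes 120 N, or if a joint passes its speed limit or range.

## Working session

There is one attempt and no reset: what is moved stays moved. The work goes in short steps, Python scripts to look and compute and a tool call to move; the robot and the scene stay as the last step left them, time stands still between calls to the robot, and variables do not carry over. Pictures are saved under pics/ and viewed, at most 10 in all, crops included, and the job is handed in when it is done.

Besides the shell and the picture viewer there is one more tool, called after "Request:" as a command line: name --argument value ..., lists and objects as JSON in quotes. play_rows: Moves the arm, as the interface text tells. Its arguments: {"type":"object","properties":{"series":{"type":"array"},"newtons":{"type":"number"}},"required":["series"]}

```bash
mkdir -p pics; ls
cat > h.py <<'E'
import numpy as np, cv2
from plant import observe, camera, get_calibration, finish_job
def K(n):
    c=get_calibration(n); f=210/np.tan(np.radians(c["vertical_fov"])/2)
    return f,c["cx"],c["cy"],np.array(c["R"]),np.array(c["t"])
def ray(n,uv,z):
    f,cx,cy,R,t=K(n); d=R.T@np.array([(uv[0]-cx)/f,(uv[1]-cy)/f,1]); o=-R.T@t
    return (o+d*(z-o[2])/d[2])
def proj(n,X):
    f,cx,cy,R,t=K(n); p=R@np.array(X)+t; return np.array([cx+f*p[0]/p[2],cy+f*p[1]/p[2]])
def tri(u1,u2,n1="scene",n2="top"):
    A=[];b=[]
    for n,u in((n1,u1),(n2,u2)):
        f,cx,cy,R,t=K(n)
        for k,c in((0,cx),(1,cy)):
            r=R[k]-(u[k]-c)/f*R[2]; A.append(r); b.append(-(t[k]-(u[k]-c)/f*t[2]))
    s=np.linalg.lstsq(np.array(A),np.array(b),rcond=None); return s[0]
E
python3 - <<'E'
from h import *
for n in("scene","top"):
    cv2.imwrite(f"pics/{n}0.png",cv2.resize(camera(n),(800,600),interpolation=cv2.INTER_CUBIC))
    f,cx,cy,R,t=K(n);print(n,f,cx,cy,-R.T@t,R.tolist())
s=observe();print(s["ee_pos"],s["eef_rot"],s["opening"],s["force"],s["t"])
E
```

```text
pics
scene 491.9200480824629 282.40728466148386 213.2287833257755 [1.31279323 0.91829492 1.02958281] [[-0.8020953084231471, 0.5969168034545486, 0.01826050270884861], [0.36857930150058743, 0.5188668214905019, -0.7713147995868371], [-0.4698855336259196, -0.611937538732465, -0.6361918216852032]]
top 444.3471288557888 286.71205626144115 214.46669712985783 [0.48913018 0.01263205 1.31522521] [[-0.029342811016705016, -0.9995633227973848, 0.003487572205496867], [-0.9969039402450819, 0.029009753319058088, -0.07308192756213373], [0.07294884074108034, -0.0056212036627413245, -0.9973198427304624]]
[0.15577211 0.55284274 0.24721846] [-4.30182961e-01 -3.11141584e+00  3.09345896e-03] 0.08527950920713007 [ 0.50503554 -0.01523349 -0.34081928] 0.1
```

View pics/top0.png

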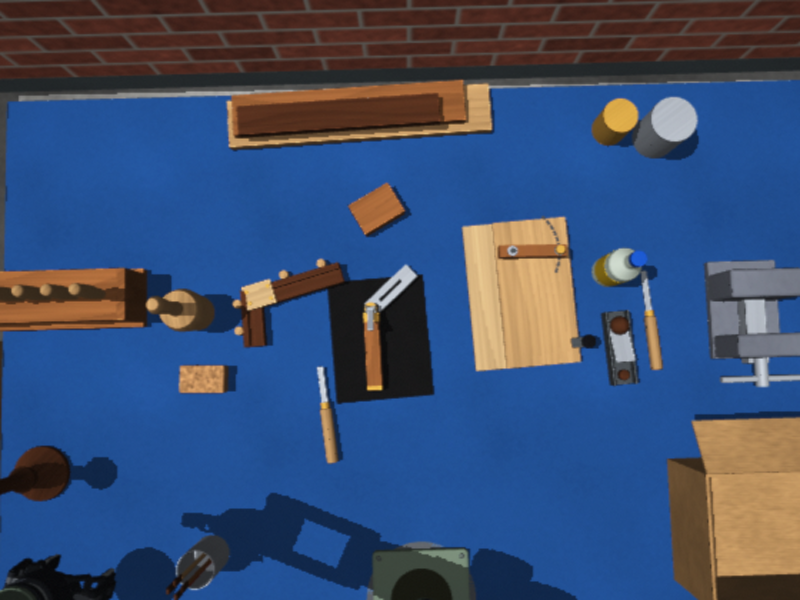

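View pics/scene0.png

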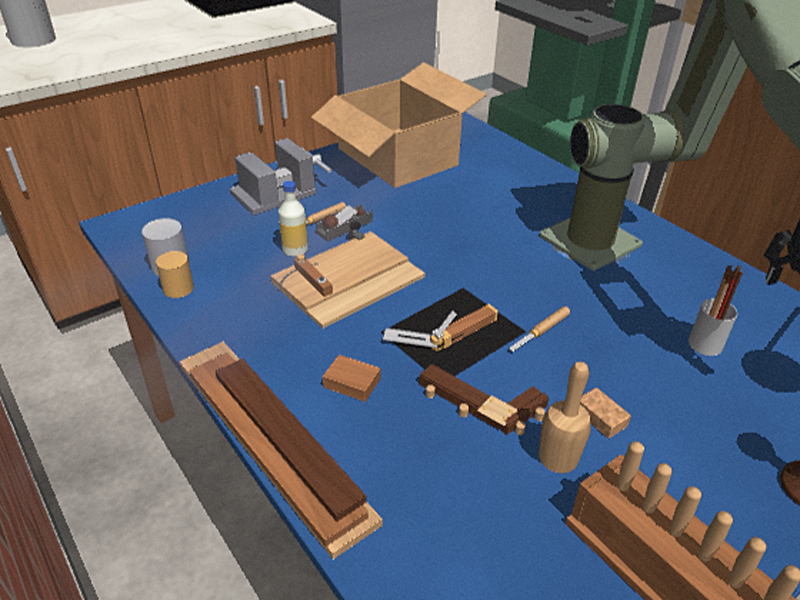

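The top view shows the bevel at (373,345) with its head near (371,312) and its blade toe near (412,270). The frame's inner corner is near (268,305), and the board runs from 463 to 580 with its fence at about (535,250). I'll take close crops to pick out the edges.

Run:
```python
from h import *
im=camera("top")[140:280,160:412]; cv2.imwrite("pics/top1.png",cv2.resize(im,None,fx=3.17,fy=3.17,interpolation=cv2.INTER_CUBIC))
im=camera("scene")[155:315,185:440]; cv2.imwrite("pics/scene1.png",cv2.resize(im,None,fx=3.13,fy=3.13,interpolation=cv2.INTER_CUBIC))
```

```text
(no output)
```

View pics/top1.png

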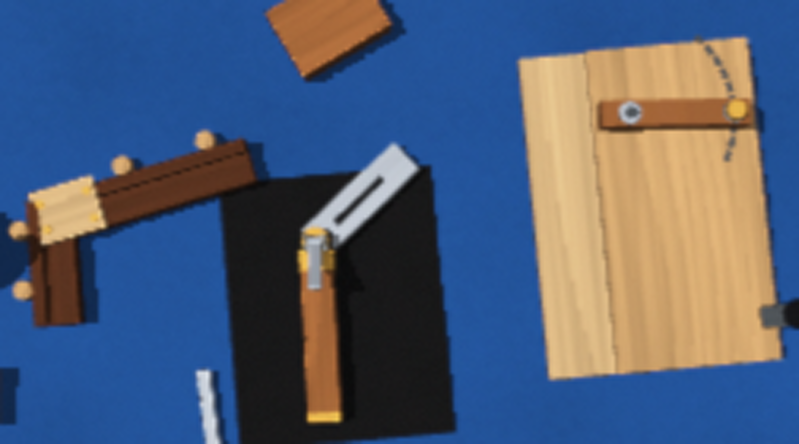

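View pics/scene1.png

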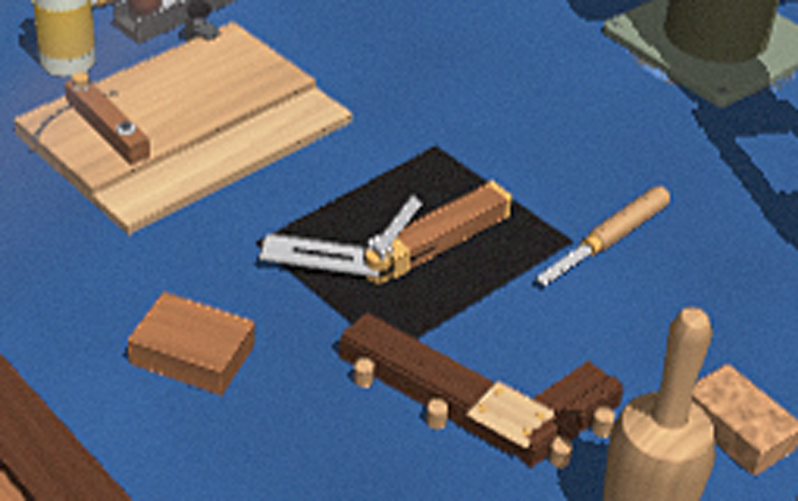

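The crops show these features, in top-crop pixels:
- **Bevel:** tail corners (308,421) and (341,421), blade toe edge corner (395,145).
- **Frame:** upright inner edge x≈79, rafter inner edge from (104,230) to (256,182).
- **Board:** platform edge from (585,52) to (616,373).
- **Fence:** near face along y≈127.

Next I'll refine these edges and convert them to metres.

```bash
cat >> h.py <<'E'
def edge(im,p,q,w=3,n=40):
    """sub-pixel line near p-q (native px): strongest gradient on cross profiles, robust fit -> two points"""
    g=cv2.GaussianBlur(im,(0,0),0.7).astype(np.float32); p,q=np.array(p,float),np.array(q,float)
    d=(q-p)/np.linalg.norm(q-p); nrm=np.array([-d[1],d[0]]); s=np.arange(-w,w+.01,.1)
    P=(p+(q-p)*np.linspace(0,1,n)[:,None])[:,None]+s[None,:,None]*nrm
    v=cv2.remap(g,P[...,0].astype(np.float32),P[...,1].astype(np.float32),cv2.INTER_CUBIC)
    G=np.abs(np.gradient(v,axis=1)).sum(2); k=G.argmax(1)
    pts=P[np.arange(n),k].astype(np.float32)
    vx,vy,x,y=cv2.fitLine(pts,cv2.DIST_HUBER,0,.01,.01).ravel()
    o=np.array([x,y]);u=np.array([vx,vy]); res=np.abs((pts-o)@np.array([-vy,vx]))
    return o+u*((p-o)@u),o+u*((q-o)@u),np.median(res)
T=lambda a:(a[0]/3.17+160-.34,a[1]/3.17+140-.34)
S=lambda a:(a[0]/3.13+185-.34,a[1]/3.13+155-.34)
def tl(im,p,q,z,w=3):
    a,b,r=edge(im,T(p),T(q),w); A,B=ray("top",a,z),ray("top",b,z); 
    return A[:2],B[:2],np.arctan2(*(B-A)[1::-1]),r
E
python3 - <<'E'
from h import *
np.set_printoptions(precision=4,suppress=True)
im=camera("top")
for nm,p,q,z in [("stockL",(304,285),(308,405),.031),("stockR",(335,285),(340,405),.031),("tailend",(312,421),(337,421),.031),
 ("bladeW",(325,208),(385,153),.019),("bladeB",(352,228),(412,172),.019),
 ("uprightIn",(78,250),(80,315),.024),("sawn",(40,325),(74,324),.024),("rafterIn",(115,227),(245,185),.026),
 ("platform",(587,70),(614,360),.022),("baseL",(521,80),(547,365),.012),("baseR",(752,140),(776,300),.022),
 ("fenceNear",(608,128),(740,126),.048),("fenceFar",(608,102),(725,98),.048)]:
    print(nm,*tl(im,p,q,z,2.5))
print("tri tail+y",tri(S((511,198)),T((308,421))),"tail-y",tri(S((488,181)),T((341,421))))
print("toe W",tri(S((258,258)),T((395,145))),"toe B",tri(S((266,233)),T((420,165))))
print("fence knob",tri(S((80,77)),T((737,109))),"fence pivot",tri(S((126,128)),T((629,112))))
print("rafter end inner",tri(S((368,315)),T((258,180))))
print("sawn corner outer",tri(S((620,384)),T((36,325))))
E
```

```text
stockL [0.5419 0.0996] [0.4331 0.0978] -3.1249716461637522 0.1936193
stockR [0.5411 0.0703] [0.4323 0.0666] -3.106994871285384 0.22723266
tailend [0.4178 0.0924] [0.4171 0.0698] -1.6003720650860933 5.788553e-05
bladeW [0.6137 0.0769] [0.6647 0.0214] -0.8275209714647269 0.24057733
bladeB [0.591  0.0493] [ 0.6426 -0.0064] -0.8242067636881898 0.24665561
uprightIn [0.5803 0.3058] [0.5209 0.3009] -3.0577582558672334 0.84731936
sawn [0.5109 0.339 ] [0.5129 0.3082] -1.506359666703166 0.2276457
rafterIn [0.5961 0.2675] [0.6363 0.1492] -1.2430136348614078 0.52665716
platform [ 0.7342 -0.1679] [ 0.4654 -0.1841] -3.0813465456144034 0.12820667
baseL [ 0.7285 -0.1087] [ 0.4625 -0.1243] -3.0830350910064204 0.24111149
baseR [ 0.6649 -0.326 ] [ 0.5159 -0.3361] -3.074055600073198 0.21466571
fenceNear [ 0.6729 -0.1835] [ 0.6702 -0.3034] -1.5934019604436134 0.0931298
fenceFar [ 0.7008 -0.1846] [ 0.7009 -0.2912] -1.5705649554416046 0.21934539
tri tail+y [0.4189 0.0959 0.0299] tail-y [0.4195 0.0646 0.0314]
toe W [0.6707 0.0095 0.0168] toe B [ 0.6488 -0.0116  0.0234]
fence knob [ 0.6878 -0.2986  0.0605] fence pivot [ 0.6893 -0.2027  0.052 ]
rafter end inner [0.6391 0.1381 0.0241]
sawn corner outer [0.513  0.3414 0.0286]
```

Measured values agree with the given heights and sizes: stock top about 30 mm, working edge 17 mm from the pivot, corner angle φ ≈ 0.27. I'm setting out to a point above the stock.

Request:
play_rows --newtons 30 --series '[[100,[0,0,0],-0.1],[100,[0,0,0],-0.1],[100,[0,0,0],-0.1],[100,[-0.0166,-0.0266,0],0],[100,[-0.0166,-0.0266,0],0],[100,[-0.0166,-0.0266,0],0],[100,[-0.0166,-0.0266,0],0],[100,[-0.0166,-0.0266,0],0],[100,[-0.0166,-0.0266,0],0],[100,[-0.0166,-0.0266,0],0],[100,[-0.0166,-0.0266,0],0],[100,[-0.0166,-0.0266,0],0]]'

```text
t: 1.45
ee_pos: [0.3119, 0.3167, 0.2483]
eef_rot: [-0.04, 3.141, 0.0]
force: [0.4, 0.4, 0.9]
opening: 0.0855
grip_force: 0.0
```

Request:
play_rows --series '[[100,[-0.0166,-0.0266,0.01],0],[100,[-0.0166,-0.0266,0.01],0],[100,[-0.0166,-0.0266,0.01],0],[100,[-0.0166,-0.0266,0.01],0],[100,[-0.0166,-0.0266,0.01],0],[100,[-0.0166,-0.0266,0.01],0],[70,[-0.0166,-0.0266,0.01],0],[70,[-0.0166,-0.0266,0.01],0],[70,[-0.0166,-0.0266,0.01],0],[70,[0,0,0],0],[70,[0,0,0],0]]'

```text
t: 2.55
ee_pos: [0.4666, 0.082, 0.1579]
eef_rot: [0.037, -3.14, -0.001]
force: [0.3, 0.2, -0.2]
opening: 0.0605
grip_force: 0.0
```

```bash
cat >> h.py <<'E'
from scipy.spatial.transform import Rotation as Ro
def st():
    s=observe(); R=Ro.from_rotvec(s["eef_rot"]).as_matrix(); x=-R[:,0]
    return s,np.array(s["ee_pos"]),np.arctan2(x[1],x[0]),R
def to(p,yaw):
    """tool turn (first), then tool-axis shift to reach world p, yaw (stock direction)"""
    s,e,y,R=st(); c,si=np.cos(yaw),np.sin(yaw); d=np.array(p)-e
    print("t",round(s["t"],2),"at",e.round(4),"yaw",round(y,4),"F",np.round(s["force"],2),"Mz",np.round(s["wrist_torque"],3),"open",round(s["opening"],4),"grip",round(s["grip_force"],1))
    print(" turn",round(-(yaw-y),4),"shift",np.round([-(d[0]*c+d[1]*si),-d[0]*si+d[1]*c,-d[2]],4),"tilt",R[:,2].round(4))
E
python3 - <<'E'
from h import *
to((.468,.082,.032),.026)
cv2.imwrite("pics/top2.png",cv2.resize(camera("top")[140:280,160:412],None,fx=3.17,fy=3.17,interpolation=cv2.INTER_CUBIC))
E
```

```text
t 2.55 at [0.4666 0.082  0.1579] yaw 0.0235 F [ 0.28  0.17 -0.15] Mz [ 0.027 -0.041  0.036] open 0.0605 grip 0.0
 turn -0.0025 shift [-0.0014 -0.      0.1259] tilt [-1.3e-03  5.0e-04 -1.0e+00]
```

Request:
play_rows --newtons 35 --series '[[70,[-0.001,0,0.03],0],[70,[0,0,0.03],0],[70,[0,0,0.03],0],[70,[0,0,0.02],0],[70,[0,0,0.01],0],[70,[0,0,0.005],0],[70,[0,0,0],0],[15,[0,0,0],0],[15,[0,0,0],0],[15,[0,0,0],0],[15,[0,0,0],0],[15,[0,0,0],0]]'

```text
t: 3.8
ee_pos: [0.4691, 0.0824, 0.0346]
eef_rot: [-0.039, 3.139, 0.0]
force: [-0.3, 0.8, 5.9]
opening: 0.0291
grip_force: 36.2
```

Run:
```python
from h import *
to((.4556,.2813,.08),.06)
```

```text
t 3.8 at [0.4691 0.0824 0.0346] yaw 0.0251 F [-0.29  0.82  5.94] Mz [0.107 0.159 0.075] open 0.0291 grip 36.2
 turn -0.0349 shift [ 0.0015  0.1993 -0.0454] tilt [ 2.6e-03  2.0e-04 -1.0e+00]
```

Request:
play_rows --series '[[15,[0,0,-0.015],0],[15,[0,0,-0.025],0],[15,[0,0,-0.025],-0.035],[15,[0.009,0.023,0],0],[15,[0.009,0.025,0],0],[15,[0.009,0.025,0],0],[15,[0.01,0.025,0],0],[15,[0.01,0.025,0],0],[15,[0.01,0.025,0],0],[15,[0.01,0.02,0],0],[15,[0,0.014,0],0],[15,[0,0,0],0]]'

```text
t: 5.0
ee_pos: [0.3898, 0.2611, 0.0982]
eef_rot: [-0.098, 3.14, 0.0]
force: [0.2, -0.2, -1.8]
opening: 0.0292
grip_force: 35.3
```

Run:
```python
from h import *
to((.3914,.2652,.0335),.06)
cv2.imwrite("pics/top3.png",cv2.resize(camera("top")[140:320,130:382],None,fx=3.17,fy=3.17,interpolation=cv2.INTER_CUBIC))
```

```text
t 5.0 at [0.3898 0.2611 0.0982] yaw 0.0625 F [ 0.2  -0.22 -1.85] Mz [-0.028  0.118  0.017] open 0.0292 grip 35.3
 turn 0.0025 shift [-0.0018  0.004   0.0647] tilt [ 2.e-04  2.e-04 -1.e+00]
```

View pics/top3.png

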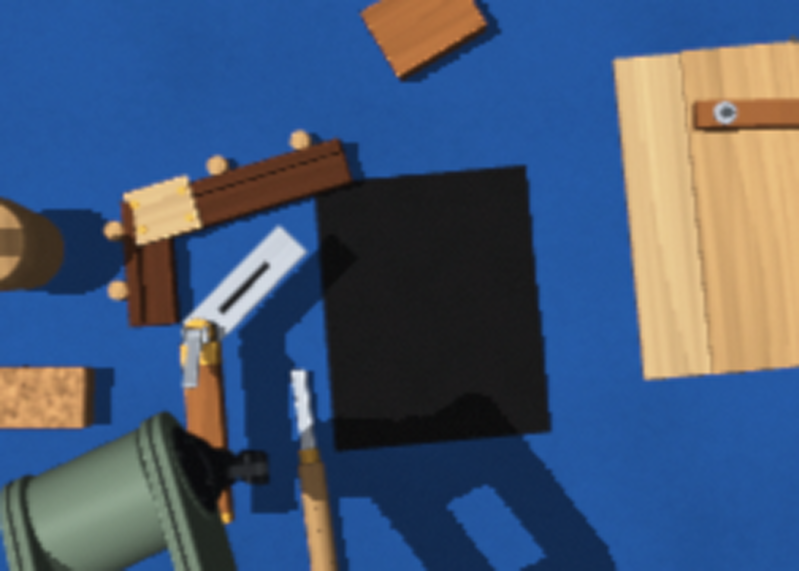

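The bevel is held in line at (200,400), with the blade clear of the gouge and the frame. I'm lowering it beside the upright's line.

Request:
play_rows --series '[[15,[-0.0018,0.004,0.02],0.0025],[15,[0,0,0.02],0],[15,[0,0,0.015],0],[15,[0,0,0.007],0],[15,[0,0,0.003],0],[15,[0,0,0],0],[15,[0,0,0],0]]'

```text
t: 5.75
ee_pos: [0.3924, 0.2641, 0.034]
eef_rot: [-0.09, 3.139, 0.001]
force: [0.4, 0.4, -3.0]
opening: 0.0291
grip_force: 35.3
```

Run:
```python
from h import *
to((.4556,.2813,.0325),.06)
s=observe(); print(s["wrist_torque"])
```

```text
t 5.75 at [0.3924 0.2641 0.034 ] yaw 0.0573 F [ 0.43  0.39 -2.97] Mz [ 0.008  0.175 -0.033] open 0.0291 grip 35.3
 turn -0.0027 shift [-0.0641  0.0133  0.0015] tilt [ 1.5e-03  6.0e-04 -1.0e+00]
[ 0.00799264  0.17477134 -0.03300516]
```

Request:
play_rows --series '[[15,[-0.005,0,0.001],0],[15,[-0.006,0,0],0],[15,[-0.006,0,0],0],[15,[-0.006,0,0],0],[15,[-0.006,0,0],0],[15,[-0.006,0,0],0],[15,[-0.006,0,0],0],[15,[-0.005,0.003,0],0],[15,[-0.004,0.003,0],0],[15,[0,0.003,0],0],[15,[0,0,0],0]]'

```text
t: 6.85
ee_pos: [0.4413, 0.2765, 0.0324]
eef_rot: [-0.092, 3.139, 0.001]
force: [-0.1, 0.6, -3.0]
opening: 0.0292
grip_force: 35.3
```

Run:
```python
from h import *
to((.4556,.2813,.0325),.06)
```

```text
t 6.85 at [0.4413 0.2765 0.0324] yaw 0.0584 F [-0.09  0.57 -3.  ] Mz [ 0.047  0.084 -0.024] open 0.0292 grip 35.3
 turn -0.0016 shift [-0.0146  0.0039 -0.0001] tilt [ 8.e-04  4.e-04 -1.e+00]
```

Request:
play_rows --series '[[15,[0,0.001,0],0],[15,[0,0.001,0],0],[15,[0,0,0],0]]'

```text
t: 7.15
ee_pos: [0.4407, 0.2781, 0.0323]
eef_rot: [-0.091, 3.14, 0.0]
force: [0.3, -0.2, -1.7]
opening: 0.0292
grip_force: 35.4
```

Request:
play_rows --series '[[15,[0,0.001,0],0],[15,[0,0,0],0]]'

```text
t: 7.35
ee_pos: [0.4407, 0.279, 0.0323]
eef_rot: [0.091, -3.14, -0.0]
force: [-0.8, -0.4, -1.6]
opening: 0.0291
grip_force: 35.4
```

Request:
play_rows --series '[[15,[0,0.001,0],0],[15,[0,0,0],0]]'

```text
t: 7.55
ee_pos: [0.4407, 0.28, 0.0323]
eef_rot: [0.091, -3.14, -0.0]
force: [0.9, 0.9, -1.7]
opening: 0.0294
grip_force: 35.4
```

Request:
play_rows --series '[[15,[0,0.001,0],0],[15,[0,0,0],0]]'

```text
t: 7.75
ee_pos: [0.4407, 0.281, 0.0323]
eef_rot: [0.091, -3.14, -0.0]
force: [-0.4, -0.3, -1.5]
opening: 0.0293
grip_force: 35.4
```

Request:
play_rows --series '[[15,[0,0.001,0],0],[15,[0,0,0],0]]'

```text
t: 7.95
ee_pos: [0.4405, 0.282, 0.0322]
eef_rot: [0.091, -3.14, 0.0]
force: [-0.9, -0.7, -1.6]
opening: 0.029
grip_force: 35.4
```

Request:
play_rows --series '[[15,[0,0.0005,0],0],[15,[0,0,0],0]]'

```text
t: 8.15
ee_pos: [0.4405, 0.2824, 0.0322]
eef_rot: [0.09, -3.14, 0.0]
force: [-0.8, -0.6, -1.4]
opening: 0.0288
grip_force: 35.4
```

Run:
```python
from h import *
to((.4556,.2813,.0325),.06)
```

```text
t 8.15 at [0.4405 0.2824 0.0322] yaw 0.0576 F [-0.79 -0.64 -1.41] Mz [-0.08   0.101 -0.132] open 0.0288 grip 35.4
 turn -0.0024 shift [-0.015  -0.002  -0.0003] tilt [-2.e-04 -1.e-04 -1.e+00]
```

Request:
play_rows --series '[[15,[0,0.0007,0],0],[15,[0,0,0],0]]'

```text
t: 8.35
ee_pos: [0.4405, 0.2832, 0.0323]
eef_rot: [0.091, -3.14, -0.0]
force: [-0.6, -0.9, -1.7]
opening: 0.0292
grip_force: 35.4
```

Run:
```python
from h import *
to((.4556,.2813,.0325),.06)
```

```text
t 8.35 at [0.4405 0.2832 0.0323] yaw 0.0577 F [-0.63 -0.94 -1.74] Mz [-0.097  0.09  -0.171] open 0.0292 grip 35.4
 turn -0.0023 shift [-0.015  -0.0028 -0.0002] tilt [-1.e-04 -0.e+00 -1.e+00]
```

Request:
play_rows --series '[[15,[0,0.0007,0],0],[15,[0,0,0],0]]'

```text
t: 8.55
ee_pos: [0.4404, 0.2839, 0.0323]
eef_rot: [0.091, -3.14, 0.0]
force: [-0.9, -0.7, -1.8]
opening: 0.0292
grip_force: 35.4
```

Run:
```python
from h import *
to((.4556,.2813,.0325),.06)
```

```text
t 8.55 at [0.4404 0.2839 0.0323] yaw 0.0578 F [-0.85 -0.69 -1.84] Mz [-0.126  0.077 -0.075] open 0.0292 grip 35.4
 turn -0.0022 shift [-0.015  -0.0035 -0.0002] tilt [-1.e-04 -1.e-04 -1.e+00]
```

Run:
```python
from h import *
im=camera("top"); cv2.imwrite("pics/top4.png",cv2.resize(im[180:270,150:270],None,fx=6.6,fy=6.6,interpolation=cv2.INTER_CUBIC))
np.save("t4.npy",im)
```

```text
(no output)
```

View pics/top4.png

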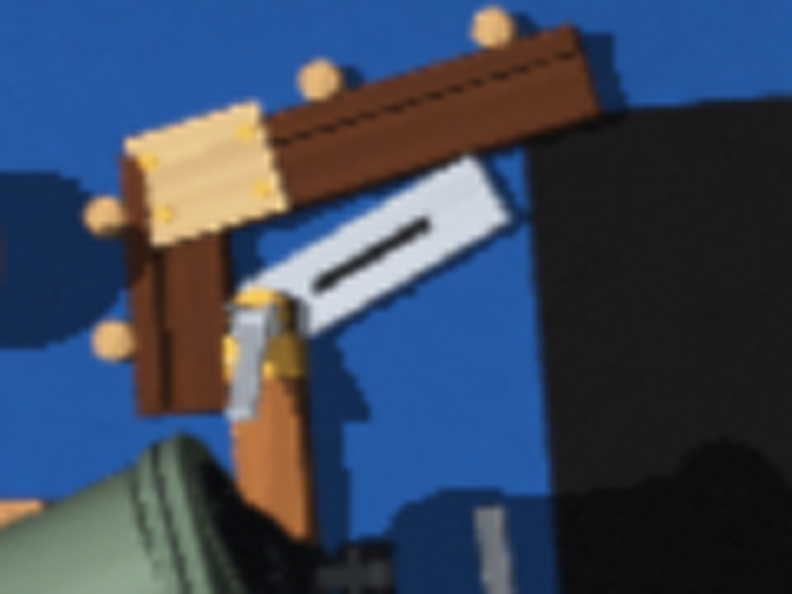

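The head is next to the upright at (228,350), the stock looks parallel to it, and the toe touches the rafter at (470,160). I'm advancing into the corner.

Request:
play_rows --series '[[15,[-0.003,0,0],0],[15,[-0.003,0,0],0],[15,[-0.003,0,0],0],[15,[-0.001,0,0],0],[15,[0,0,0],0]]'

```text
t: 9.1
ee_pos: [0.451, 0.2844, 0.0323]
eef_rot: [-0.09, 3.14, 0.0]
force: [0.1, -0.1, -2.5]
opening: 0.0292
grip_force: 35.3
```

Run:
```python
from h import *
to((.4556,.2813,.0325),.06)
```

```text
t 9.1 at [0.451  0.2844 0.0323] yaw 0.0576 F [ 0.08 -0.09 -2.52] Mz [-0.098  0.055 -0.093] open 0.0292 grip 35.3
 turn -0.0024 shift [-0.0044 -0.0034 -0.0002] tilt [ 8.e-04  2.e-04 -1.e+00]
```

Request:
play_rows --series '[[15,[-0.001,0,0],0],[15,[-0.001,0,0],0],[15,[0,0,0],0]]'

```text
t: 9.4
ee_pos: [0.4525, 0.2845, 0.0323]
eef_rot: [-0.091, 3.14, -0.0]
force: [-0.5, -0.7, -1.6]
opening: 0.0291
grip_force: 35.4
```

Request:
play_rows --series '[[15,[-0.001,0,0],0],[15,[0,0,0],0]]'

```text
t: 9.6
ee_pos: [0.4535, 0.2846, 0.0323]
eef_rot: [-0.091, 3.14, 0.0]
force: [-0.8, -1.0, -1.5]
opening: 0.029
grip_force: 35.4
```

Run:
```python
from h import *
to((.4556,.2813,.0325),.06)
```

```text
t 9.6 at [0.4535 0.2846 0.0323] yaw 0.0577 F [-0.77 -1.01 -1.5 ] Mz [-0.083  0.188 -0.08 ] open 0.029 grip 35.4
 turn -0.0023 shift [-0.0019 -0.0034 -0.0002] tilt [ 1.e-04  0.e+00 -1.e+00]
```

Request:
play_rows --series '[[15,[-0.001,0,0],0],[15,[-0.001,0,0],0],[15,[0,0,0],0]]'

```text
t: 9.9
ee_pos: [0.4557, 0.2847, 0.0323]
eef_rot: [-0.091, 3.14, 0.0]
force: [-0.6, -0.3, -1.9]
opening: 0.0292
grip_force: 35.4
```

Request:
play_rows --series '[[15,[-0.001,0,0],0],[15,[0,0,0],0]]'

```text
t: 10.1
ee_pos: [0.4567, 0.2848, 0.0323]
eef_rot: [-0.091, 3.14, 0.0]
force: [-1.4, -0.4, -2.0]
opening: 0.0294
grip_force: 35.4
```

Request:
play_rows --series '[[15,[-0.001,0,0],0],[15,[0,0,0],0]]'

```text
t: 10.3
ee_pos: [0.4576, 0.2848, 0.0323]
eef_rot: [-0.091, 3.14, 0.0]
force: [-1.4, -0.1, -1.7]
opening: 0.029
grip_force: 35.4
```

Run:
```python
from h import *
to((.4556,.2813,.0325),.06)
```

```text
t 10.3 at [0.4576 0.2848 0.0323] yaw 0.0576 F [-1.44 -0.14 -1.67] Mz [-0.059  0.163  0.027] open 0.029 grip 35.4
 turn -0.0024 shift [ 0.0022 -0.0034 -0.0002] tilt [ 2.e-04  1.e-04 -1.e+00]
```

```bash
cat > m.py <<'E'
from h import *
def crop(n,r0,r1,c0,c1,f):
    im=camera(n); cv2.imwrite(f"pics/x_{n}_{observe()['t']:.2f}.png",cv2.resize(im[r0:r1,c0:c1],None,fx=f,fy=f,interpolation=cv2.INTER_CUBIC)); return im
E
python3 - <<'E'
from m import *
im=crop("top",180,270,150,270,6.6)
# metal mask for the blade -> min area rect
hsv=cv2.cvtColor(im,cv2.COLOR_BGR2HSV)
m=((hsv[...,1]<60)&(hsv[...,2]>130)).astype(np.uint8); m[:180]=0;m[270:]=0;m[:,:190]=0;m[:,250:]=0
c=max(cv2.findContours(m,0,2)[0],key=cv2.contourArea); print(cv2.boundingRect(c),cv2.minAreaRect(c))
E
ls pics
```

```text
(190, 203, 38, 22) ((208.7139434814453, 214.04673767089844), (11.782245635986328, 37.006778717041016), 68.62937927246094)
scene0.png
scene1.png
top0.png
top1.png
top2.png
top3.png
top4.png
x_top_10.35.png
```

View pics/x_top_10.35.png

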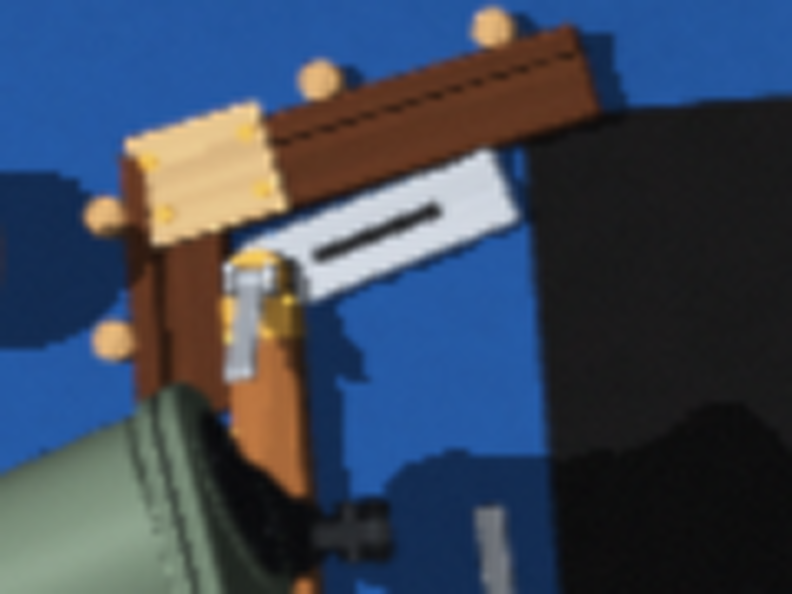

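The toe is on the rafter at (490,150), but a wedge gap of about 0.1 rad is still left at the heel, near (260,235). I'm going on.

Request:
play_rows --series '[[15,[-0.001,0,0],0],[15,[-0.001,0,0],0],[15,[-0.001,0,0],0],[15,[0,0,0],0]]'

```text
t: 10.75
ee_pos: [0.4607, 0.285, 0.0323]
eef_rot: [-0.09, 3.14, 0.0]
force: [-0.6, 0.0, -2.0]
opening: 0.029
grip_force: 35.4
```

Request:
play_rows --series '[[15,[-0.001,0,0],0],[15,[-0.001,0,0],0],[15,[0,0,0],0]]'

```text
t: 11.05
ee_pos: [0.4627, 0.2851, 0.0323]
eef_rot: [-0.091, 3.14, 0.0]
force: [-0.2, 0.1, -2.1]
opening: 0.0291
grip_force: 35.4
```

Request:
play_rows --series '[[15,[-0.001,0,0],0],[15,[0,0,0],0]]'

```text
t: 11.25
ee_pos: [0.4636, 0.2852, 0.0323]
eef_rot: [-0.091, 3.14, 0.0]
force: [0.0, -0.3, -2.5]
opening: 0.0295
grip_force: 35.4
```

Run:
```python
from h import *
to((.4556,.2813,.0325),.06)
```

```text
t 11.25 at [0.4636 0.2852 0.0323] yaw 0.0577 F [ 0.04 -0.29 -2.51] Mz [-0.025  0.167 -0.043] open 0.0295 grip 35.4
 turn -0.0023 shift [ 0.0082 -0.0034 -0.0002] tilt [ 3.e-04  0.e+00 -1.e+00]
```

Request:
play_rows --series '[[15,[-0.001,0,0],0],[15,[0,0,0],0]]'

```text
t: 11.45
ee_pos: [0.4646, 0.2852, 0.0323]
eef_rot: [-0.091, 3.14, 0.0]
force: [-1.1, 0.2, -1.1]
opening: 0.029
grip_force: 35.4
```

Request:
play_rows --series '[[15,[-0.001,0,0],0],[15,[0,0,0],0]]'

```text
t: 11.65
ee_pos: [0.4656, 0.2853, 0.0323]
eef_rot: [-0.091, 3.14, 0.0]
force: [-0.5, 0.3, -1.6]
opening: 0.0292
grip_force: 35.4
```

Request:
play_rows --series '[[15,[-0.0005,0,0],0],[15,[0,0,0],0]]'

```text
t: 11.85
ee_pos: [0.4658, 0.2853, 0.0322]
eef_rot: [0.091, -3.14, 0.0]
force: [-1.2, -0.5, -1.3]
opening: 0.0292
grip_force: 35.4
```

Run:
```python
from m import *
to((.4556,.2813,.0325),.06)
im=crop("top",180,270,150,270,6.6); C=lambda a:(a[0]/6.6+150-.42,a[1]/6.6+180-.42)
for p,q in [((320,290),(505,215)),((300,200),(585,115)),((300,134),(570,52))]:
    a,b,r=edge(im,C(p),C(q),2); A,B=ray("top",a,.02),ray("top",b,.02); print(A[:2].round(4),B[:2].round(4),np.arctan2(*(B-A)[1::-1]).round(4),r.round(2))
```

```text
t 11.85 at [0.4658 0.2853 0.0322] yaw 0.0577 F [-1.2  -0.48 -1.31] Mz [ 0.032  0.227 -0.015] open 0.0292 grip 35.4
 turn -0.0023 shift [ 0.0104 -0.0033 -0.0003] tilt [-3.e-04 -1.e-04 -1.e+00]
[0.5687 0.2657] [0.593  0.1814] -1.29 0.21
[0.6008 0.2715] [0.6385 0.1456] -1.2803 0.22
[0.6331 0.272 ] [0.6642 0.151 ] -1.3196 0.27
```

Request:
play_rows --series '[[15,[-0.0005,0,0],0],[15,[0,0,0],0]]'

```text
t: 12.1
ee_pos: [0.4659, 0.2853, 0.0321]
eef_rot: [0.091, -3.139, 0.0]
force: [-3.0, 0.0, -0.9]
opening: 0.0289
grip_force: 35.4
```

Request:
play_rows --series '[[15,[-0.0005,0,0],0],[15,[0,0,0],0]]'

```text
t: 12.3
ee_pos: [0.4661, 0.2852, 0.032]
eef_rot: [0.091, -3.138, 0.001]
force: [-4.4, 1.4, -0.6]
opening: 0.0292
grip_force: 35.5
```

Request:
play_rows --series '[[15,[-0.0005,0,0],0],[15,[0,0,0],0]]'

```text
t: 12.5
ee_pos: [0.4662, 0.2852, 0.0318]
eef_rot: [0.091, -3.138, 0.001]
force: [-5.4, 0.1, -0.2]
opening: 0.0288
grip_force: 35.5
```

Run:
```python
from h import *
to((.4556,.2813,.0325),.06)
```

```text
t 12.5 at [0.4662 0.2852 0.0318] yaw 0.058 F [-5.4   0.12 -0.22] Mz [0.034 0.803 0.053] open 0.0288 grip 35.5
 turn -0.002 shift [ 0.0108 -0.0032 -0.0007] tilt [-2.7e-03 -8.0e-04 -1.0e+00]
```

Request:
play_rows --series '[[15,[0.0008,0.0005,0],0],[15,[0,0.0005,0],0],[15,[0,0,0],0]]'

```text
t: 12.8
ee_pos: [0.4661, 0.2854, 0.032]
eef_rot: [0.091, -3.139, 0.003]
force: [-4.9, -2.8, -0.2]
opening: 0.0288
grip_force: 35.5
```

Request:
play_rows --series '[[15,[0.0002,0.0007,0],0],[15,[0,0,0],0]]'

```text
t: 13.0
ee_pos: [0.4661, 0.2856, 0.032]
eef_rot: [0.09, -3.139, 0.004]
force: [-3.7, -5.8, 1.0]
opening: 0.0293
grip_force: 35.5
```

Run:
```python
from h import *
to((.4556,.2813,.0325),.06)
```

```text
t 13.0 at [0.4661 0.2856 0.032 ] yaw 0.0576 F [-3.7  -5.8   0.96] Mz [-0.848  0.502 -0.243] open 0.0293 grip 35.5
 turn -0.0024 shift [ 0.0107 -0.0036 -0.0005] tilt [-0.0011 -0.0028 -1.    ]
```

Request:
play_rows --series '[[15,[0.0002,0.0007,0],0],[15,[0,0,0],0]]'

```text
t: 13.2
ee_pos: [0.466, 0.2857, 0.032]
eef_rot: [0.09, -3.139, 0.006]
force: [-2.2, -8.2, 0.0]
opening: 0.0291
grip_force: 35.6
```

Run:
```python
from h import *
to((.4556,.2813,.0325),.06)
```

```text
t 13.2 at [0.466  0.2857 0.032 ] yaw 0.0573 F [-2.21 -8.21  0.03] Mz [-1.205  0.419 -0.292] open 0.0291 grip 35.6
 turn -0.0027 shift [ 0.0107 -0.0037 -0.0005] tilt [-0.001  -0.0038 -1.    ]
```

Request:
play_rows --series '[[15,[0,0,0],-0.006],[15,[0,0,0],0]]'

```text
t: 13.4
ee_pos: [0.4661, 0.2855, 0.032]
eef_rot: [0.098, -3.139, 0.006]
force: [-3.1, -7.9, 0.4]
opening: 0.0292
grip_force: 35.7
```

Run:
```python
from h import *
to((.4556,.2813,.0325),.06)
```

```text
t 13.4 at [0.4661 0.2855 0.032 ] yaw 0.0624 F [-3.11 -7.85  0.42] Mz [-1.268  0.419 -0.52 ] open 0.0292 grip 35.7
 turn 0.0024 shift [ 0.0107 -0.0036 -0.0005] tilt [-0.0011 -0.0037 -1.    ]
```

Request:
play_rows --series '[[15,[0,0,0],-0.008],[15,[0,0,0],0]]'

```text
t: 13.6
ee_pos: [0.4661, 0.2853, 0.0319]
eef_rot: [0.109, -3.138, 0.006]
force: [-2.3, -8.5, -0.2]
opening: 0.0291
grip_force: 35.7
```

Run:
```python
from h import *
to((.4556,.2813,.0325),.06)
```

```text
t 13.6 at [0.4661 0.2853 0.0319] yaw 0.0692 F [-2.28 -8.53 -0.18] Mz [-1.398  0.388 -0.823] open 0.0291 grip 35.7
 turn 0.0092 shift [ 0.0108 -0.0034 -0.0006] tilt [-0.0012 -0.0037 -1.    ]
```

Request:
play_rows --series '[[15,[0,-0.0008,0],0.003],[15,[0,0,0],0],[60,[0,0,0],0],[60,[0,0,0],0],[60,[0,0,0],0],[60,[0,0,0],0],[60,[0,0,-0.02],0],[60,[0,0,-0.03],0],[0,[0,0,-0.03],0],[0,[0,0,-0.01],0],[0,[0,0,0],0]]'

```text
t: 14.7
ee_pos: [0.4678, 0.2877, 0.1243]
eef_rot: [-0.108, 3.135, 0.003]
force: [0.3, 0.4, 0.1]
opening: 0.0077
grip_force: 0.0
```

Run:
```python
from m import *
to((.466+.065,.2855+.0039,.085),.066)
im=crop("top",180,270,150,270,6.6); C=lambda a:(a[0]/6.6+150-.42,a[1]/6.6+180-.42)
for p,q in [((320,285),(505,215)),((300,200),(585,115))]:
    a,b,r=edge(im,C(p),C(q),2); A,B=ray("top",a,.02),ray("top",b,.02); print(A[:2].round(4),B[:2].round(4),np.arctan2(*(B-A)[1::-1]).round(4),r.round(2))
```

```text
t 14.7 at [0.4678 0.2877 0.1243] yaw 0.0689 F [0.31 0.38 0.08] Mz [ 0.014 -0.023 -0.06 ] open 0.0077 grip 0.0
 turn 0.0029 shift [-0.0632 -0.0025  0.0393] tilt [ 0.0047  0.002  -1.    ]
[0.5686 0.2649] [0.5923 0.1812] -1.2953 0.24
[0.6005 0.2713] [0.6386 0.1456] -1.2765 0.25
```

Request:
play_rows --series '[[0,[-0.015,-0.0005,0],0.003],[0,[-0.02,-0.0005,0],0],[0,[-0.02,-0.0005,0],0],[0,[-0.008,-0.001,0],0],[0,[0,0,0.01],0],[0,[0,0,0.01],0],[0,[0,0,0.005],0],[0,[0,0,0],0]]'

```text
t: 15.55
ee_pos: [0.527, 0.2881, 0.0951]
eef_rot: [0.104, -3.136, 0.002]
force: [-0.2, -0.1, 0.6]
opening: 0.0
grip_force: 0.0
```

Request:
play_rows --series '[[0,[0,0,0.006],0],[0,[0,0,0.006],0],[0,[0,0,0.006],0],[0,[0,0,0.006],0],[0,[0,0,0.006],0],[0,[0,0,0.003],0],[0,[0,0,0.003],0],[0,[0,0,0],0]]'

```text
t: 16.35
ee_pos: [0.5294, 0.2886, 0.0608]
eef_rot: [-0.103, 3.139, -0.0]
force: [-0.4, 0.1, 0.4]
opening: 0.0001
grip_force: 0.0
```

Run:
```python
from m import *
to((.466+.065,.2855+.0039,.0535),.066)
```

```text
t 16.35 at [0.5294 0.2886 0.0608] yaw 0.0658 F [-0.42  0.1   0.43] Mz [-0.002 -0.004 -0.026] open 0.0001 grip 0.0
 turn -0.0002 shift [-0.0016  0.0007  0.0073] tilt [ 6.e-04 -0.e+00 -1.e+00]
```

Run:
```python
from m import *
im=camera("scene")[245:315,300:400]; cv2.imwrite("pics/s5.png",cv2.resize(im,None,fx=6,fy=6,interpolation=cv2.INTER_CUBIC))
```

```text
(no output)
```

View pics/s5.png

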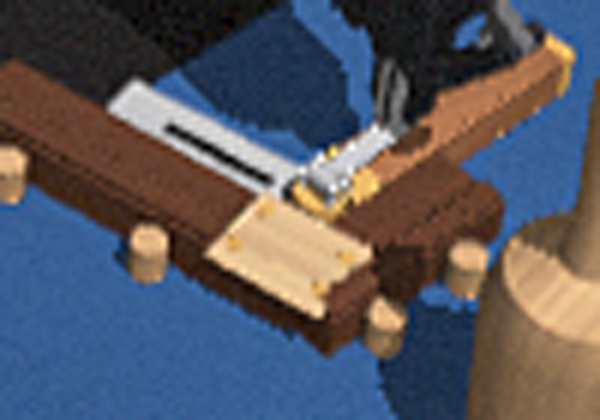

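The fingertip is on the lever, which is nearly down (390,125), and the blade lies along the rafter. I'm pressing it shut.

Request:
play_rows --series '[[0,[0,0,0.002],0],[0,[0,0,0.002],0],[0,[0,0,0.001],0],[0,[0,0,0],0]]'

```text
t: 16.8
ee_pos: [0.5294, 0.2886, 0.0563]
eef_rot: [-0.103, 3.139, 0.0]
force: [0.2, 0.4, 0.7]
opening: 0.0
grip_force: 0.8
```

Request:
play_rows --series '[[0,[0,0,0.001],0],[0,[0,0,0.0005],0],[0,[0,0,0],0]]'

```text
t: 17.1
ee_pos: [0.5293, 0.2886, 0.0548]
eef_rot: [-0.103, 3.14, 0.0]
force: [-0.7, -0.7, 2.0]
opening: 0.0001
grip_force: 1.2
```

Request:
play_rows --series '[[0,[0,0,0.0007],0],[0,[0,0,0],0]]'

```text
t: 17.3
ee_pos: [0.5293, 0.2886, 0.0541]
eef_rot: [-0.103, 3.14, 0.0]
force: [0.6, 0.2, 2.7]
opening: -0.0002
grip_force: 1.3
```

Request:
play_rows --series '[[0,[0,0,0.0007],0],[0,[0,0,0],0]]'

```text
t: 17.5
ee_pos: [0.5292, 0.2886, 0.0535]
eef_rot: [-0.103, 3.14, 0.0]
force: [-1.5, 1.1, 4.2]
opening: 0.0003
grip_force: 1.8
```

Force is building. I'll press on until it's a firm stop.

Request:
play_rows --series '[[0,[0,0,0.0007],0],[0,[0,0,0],0]]'

```text
t: 17.7
ee_pos: [0.5292, 0.2886, 0.0533]
eef_rot: [0.103, -3.14, 0.0]
force: [-2.6, -1.7, 7.0]
opening: -0.0001
grip_force: 3.3
```

Request:
play_rows --series '[[0,[0,0,0.0007],0],[0,[0,0,0],0]]'

```text
t: 17.9
ee_pos: [0.5293, 0.2887, 0.0531]
eef_rot: [0.103, -3.14, 0.0]
force: [-3.5, -0.9, 9.7]
opening: 0.0
grip_force: 4.8
```

Request:
play_rows --series '[[0,[0,0,0.0007],0],[0,[0,0,0],0]]'

```text
t: 18.1
ee_pos: [0.5293, 0.2887, 0.053]
eef_rot: [0.103, -3.14, 0.0]
force: [-4.5, -1.6, 12.3]
opening: -0.0001
grip_force: 6.2
```

Request:
play_rows --series '[[0,[0,0,-0.01],0],[0,[0,0,-0.03],0],[0,[0,0,-0.03],0],[60,[0.015,0,0],0],[60,[0.02,-0.001,0],0],[60,[0.02,-0.001,0],0],[60,[0.008,-0.001,0],0],[60,[0,0,0],0]]'

```text
t: 18.9
ee_pos: [0.4655, 0.2813, 0.1209]
eef_rot: [0.104, -3.139, 0.001]
force: [0.5, 1.0, -0.1]
opening: 0.0511
grip_force: 0.0
```

Run:
```python
from m import *
to((.466,.2855,.032),.064)
im=camera("top"); C=lambda a:(a[0]/6.6+150-.42,a[1]/6.6+180-.42)
for p,q in [((320,285),(505,215)),((300,200),(585,115))]:
    a,b,r=edge(im,C(p),C(q),2); A,B=ray("top",a,.02),ray("top",b,.02); print(A[:2].round(4),B[:2].round(4),np.arctan2(*(B-A)[1::-1]).round(4),r.round(2))
k=cv2.resize(im[180:270,150:270],None,fx=5,fy=5,interpolation=cv2.INTER_CUBIC)
j=cv2.resize(camera("scene")[245:315,300:400],None,fx=5,fy=5,interpolation=cv2.INTER_CUBIC)
c=np.zeros((450+150,600,3),np.uint8); c[:450]=k; cv2.imwrite("pics/c6.png",k)
```

```text
t 18.9 at [0.4655 0.2813 0.1209] yaw 0.0662 F [ 0.46  0.95 -0.1 ] Mz [-0.065 -0.035  0.018] open 0.0511 grip 0.0
 turn 0.0022 shift [-0.0007  0.0042  0.0889] tilt [-7.e-04 -4.e-04 -1.e+00]
[0.5686 0.2649] [0.5923 0.1812] -1.2952 0.24
[0.6008 0.2715] [0.6382 0.1455] -1.2816 0.22
```

View pics/c6.png

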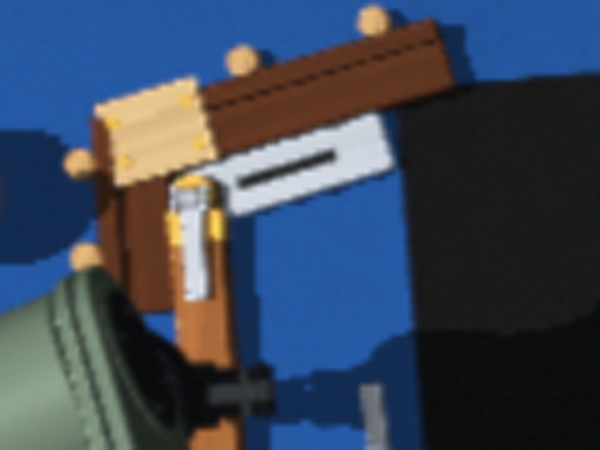

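The lever lies flat (195,250) and locked, the blade is flush along the rafter, and the stock is against the upright. I'm regrasping.

Request:
play_rows --newtons 35 --series '[[60,[-0.0007,0.0042,0.03],0.002],[60,[0,0,0.03],0],[60,[0,0,0.02],0],[60,[0,0,0.006],0],[60,[0,0,0.003],0],[60,[0,0,0],0],[15,[0,0,0],0],[15,[0,0,0],0],[15,[0,0,0],0],[15,[0,0,0],0]]'

```text
t: 20.0
ee_pos: [0.4682, 0.2858, 0.0338]
eef_rot: [-0.1, 3.137, 0.0]
force: [-0.8, -2.7, 5.8]
opening: 0.0291
grip_force: 36.2
```

Run:
```python
from m import *
to((.466,.2855,.032),.064)
# board: platform edge line & fence
e=np.array([.6,-.1760]);print("edge y at x=.6")
for n in ("top",):
    im=camera(n)
    for nm,p,q,z in [("platformtop",(589,70),(616,360),.022),("fenceNear",(612,128),(735,126),.048),("fenceFar",(645,101),(720,98),.048)]:
        print(nm,*tl(im,p,q,z,2))
```

```text
t 20.0 at [0.4682 0.2858 0.0338] yaw 0.0636 F [-0.8  -2.67  5.84] Mz [-0.437  0.097 -0.139] open 0.0291 grip 36.2
 turn -0.0004 shift [ 0.0022 -0.0001  0.0018] tilt [ 2.6e-03  4.0e-04 -1.0e+00]
edge y at x=.6
platformtop [ 0.73399749 -0.16778517] [ 0.46520145 -0.18438099] -3.0799296161609107 0.17057103
fenceNear [ 0.67300304 -0.1871807 ] [ 0.67018316 -0.29888074] -1.5960360704715966 0.09438191
fenceFar [ 0.70089013 -0.21832237] [ 0.69943046 -0.28657237] -1.5921802030978711 0.063595355
```

Request:
play_rows --series '[[15,[0.002,-0.001,-0.004],0],[15,[0.002,-0.002,-0.015],0],[15,[0,-0.002,-0.025],0],[15,[0,0,-0.03],0],[15,[0,-0.015,0],0],[15,[0,-0.028,0],0],[15,[0,-0.028,0],0],[15,[0,-0.028,0],0],[15,[0,-0.028,0],0],[15,[0,-0.028,0],0],[15,[0,-0.028,0],0],[15,[0,-0.028,0],0]]'

```text
t: 21.25
ee_pos: [0.4751, 0.0682, 0.1053]
eef_rot: [0.1, -3.138, 0.0]
force: [0.5, 0.9, -2.5]
opening: 0.029
grip_force: 35.3
```

Request:
play_rows --series '[[15,[0,-0.028,0],0],[15,[0,-0.028,0],0],[15,[0,-0.028,0],0],[15,[0,-0.028,0],0],[15,[0,-0.028,0],0],[15,[0,-0.028,0],0],[15,[0,-0.028,0],0],[15,[0,-0.02,0],0],[15,[0,0,0],0],[15,[0,0,0],0]]'

```text
t: 22.25
ee_pos: [0.489, -0.1456, 0.1054]
eef_rot: [0.098, -3.138, -0.002]
force: [-0.2, 0.6, -3.0]
opening: 0.0293
grip_force: 35.4
```

Run:
```python
from m import *
to((.4917,-.1604,.0475),.0636)
```

```text
t 22.25 at [ 0.489  -0.1456  0.1054] yaw 0.0623 F [-0.19  0.58 -3.03] Mz [ 0.063  0.186 -0.027] open 0.0293 grip 35.4
 turn -0.0013 shift [-0.0017 -0.0149  0.0579] tilt [-0.0022  0.0014 -1.    ]
```

Request:
play_rows --series '[[15,[-0.002,-0.008,0],0],[15,[0,-0.007,0],0],[15,[0,0,0.02],0],[15,[0,0,0.02],0],[15,[0,0,0.01],0],[15,[0,0,0.005],0],[15,[0,0,0.002],0],[15,[0,0,0],0]]'

```text
t: 23.05
ee_pos: [0.4938, -0.1607, 0.0496]
eef_rot: [-0.1, 3.139, -0.001]
force: [0.3, 0.3, -2.3]
opening: 0.029
grip_force: 35.3
```

Run:
```python
from m import *
to((.4917,-.1684,.0475),.0636)
```

```text
t 23.05 at [ 0.4938 -0.1607  0.0496] yaw 0.0639 F [ 0.27  0.32 -2.35] Mz [ 0.003  0.184 -0.013] open 0.029 grip 35.3
 turn 0.0003 shift [ 0.0026 -0.0076  0.0021] tilt [ 7.e-04 -4.e-04 -1.e+00]
```

Request:
play_rows --series '[[15,[0,-0.002,0.001],0],[15,[0,-0.002,0.001],0],[15,[0,-0.001,0.001],0],[15,[0,0,0],0]]'

```text
t: 23.45
ee_pos: [0.4941, -0.1659, 0.0466]
eef_rot: [-0.099, 3.139, -0.001]
force: [-0.7, 0.4, -1.5]
opening: 0.0292
grip_force: 35.4
```

Request:
play_rows --series '[[15,[0,-0.001,0.0005],0],[15,[0,0,0],0]]'

```text
t: 23.65
ee_pos: [0.494, -0.1666, 0.046]
eef_rot: [-0.1, 3.139, -0.0]
force: [0.2, 0.2, -0.8]
opening: 0.0292
grip_force: 35.5
```

Request:
play_rows --series '[[15,[0,-0.001,0.0005],0],[15,[0,0,0],0]]'

```text
t: 23.85
ee_pos: [0.4941, -0.1671, 0.0458]
eef_rot: [-0.1, 3.14, 0.001]
force: [-1.0, 3.1, 3.9]
opening: 0.0291
grip_force: 36.0
```

Request:
play_rows --series '[[15,[0,-0.001,0],0],[15,[0,0,0],0]]'

```text
t: 24.05
ee_pos: [0.4943, -0.1684, 0.0458]
eef_rot: [-0.1, 3.139, 0.0]
force: [-1.4, 3.0, 6.9]
opening: 0.0286
grip_force: 36.2
```

Request:
play_rows --series '[[15,[0,0,-0.0008],0],[15,[0,0,0],0]]'

```text
t: 24.25
ee_pos: [0.494, -0.1689, 0.0459]
eef_rot: [-0.1, 3.14, -0.001]
force: [0.5, 1.0, -0.8]
opening: 0.0289
grip_force: 35.5
```

Request:
play_rows --series '[[15,[0,-0.001,0],0],[15,[0,0,0],0]]'

```text
t: 24.45
ee_pos: [0.4939, -0.1698, 0.0459]
eef_rot: [0.1, -3.14, 0.0]
force: [0.2, 2.0, -1.6]
opening: 0.029
grip_force: 35.5
```

Run:
```python
from m import *
to((.5321,-.1660,.046),.0636)
```

```text
t 24.45 at [ 0.4939 -0.1698  0.0459] yaw 0.0636 F [ 0.16  1.97 -1.65] Mz [ 0.056 -0.07   0.053] open 0.029 grip 35.5
 turn -0.0 shift [-0.0384  0.0014 -0.0001] tilt [-1.e-04 -3.e-04 -1.e+00]
```

Request:
play_rows --series '[[15,[0,-0.0005,0],0],[15,[0,0,0],0]]'

```text
t: 24.65
ee_pos: [0.4939, -0.1701, 0.0459]
eef_rot: [0.1, -3.14, 0.0]
force: [0.5, 1.0, -0.5]
opening: 0.0291
grip_force: 35.5
```

Request:
play_rows --series '[[15,[0,-0.0005,0],0],[15,[0,0,0],0]]'

```text
t: 24.85
ee_pos: [0.4939, -0.1703, 0.0459]
eef_rot: [0.1, -3.14, -0.001]
force: [0.4, 1.6, 0.1]
opening: 0.0286
grip_force: 35.5
```

Run:
```python
from m import *
to((.5321,-.1660,.046),.0636)
```

```text
t 24.85 at [ 0.4939 -0.1703  0.0459] yaw 0.0638 F [0.42 1.61 0.12] Mz [ 0.266 -0.03   0.173] open 0.0286 grip 35.5
 turn 0.0002 shift [-0.0384  0.0019 -0.0001] tilt [-4.e-04  4.e-04 -1.e+00]
```

Request:
play_rows --series '[[15,[-0.003,0,0],0],[15,[-0.004,0,0],0],[15,[-0.004,0,0],0],[15,[-0.004,0,0],0],[15,[-0.004,0,0],0],[15,[-0.004,0,0],0],[15,[-0.003,0,0],0],[15,[-0.002,0,0],0],[15,[0,0,0],0]]'

```text
t: 25.75
ee_pos: [0.5217, -0.1685, 0.0459]
eef_rot: [0.1, -3.139, -0.001]
force: [-2.3, 2.1, 0.3]
opening: 0.0288
grip_force: 35.7
```

Run:
```python
from m import *
to((.5321,-.1660,.046),.0636)
im=camera("top")
for nm,p,q,z in [("fenceNear",(612,128),(735,126),.048),("fenceFar",(645,101),(720,98),.048)]:
    print(nm,*tl(im,p,q,z,4))
```

```text
t 25.75 at [ 0.5217 -0.1685  0.0459] yaw 0.0637 F [-2.25  2.06  0.34] Mz [0.36  0.488 0.051] open 0.0288 grip 35.7
 turn 0.0001 shift [-0.0105  0.0018 -0.0001] tilt [-1.e-03  5.e-04 -1.e+00]
fenceNear [ 0.67238955 -0.18727962] [ 0.67387981 -0.29905192] -1.5574641117262291 0.2015841
fenceFar [ 0.70106054 -0.21824864] [ 0.70303466 -0.28657334] -1.5419111604427524 0.18335488
```

Request:
play_rows --series '[[15,[-0.002,0,0],0],[15,[-0.002,0,0],0],[15,[-0.002,0,0],0],[15,[-0.002,0,0],0],[15,[0,0,0],0]]'

```text
t: 26.3
ee_pos: [0.5296, -0.168, 0.0459]
eef_rot: [0.1, -3.139, -0.001]
force: [-3.0, 1.9, -0.6]
opening: 0.029
grip_force: 35.6
```

Request:
play_rows --series '[[15,[-0.001,0,0],0],[15,[-0.001,0,0],0],[15,[0,0,0],0]]'

```text
t: 26.6
ee_pos: [0.5319, -0.1679, 0.0459]
eef_rot: [0.1, -3.14, -0.001]
force: [-3.6, 0.5, -0.1]
opening: 0.0289
grip_force: 35.6
```

Run:
```python
from m import *
to((.5321,-.1660,.046),.0636)
im=camera("top")
for nm,p,q,z in [("fenceFar",(645,101),(720,90),.048)]:
    print(nm,*tl(im,p,q,z,4))
```

```text
t 26.6 at [ 0.5319 -0.1679  0.0459] yaw 0.0637 F [-3.6   0.54 -0.1 ] Mz [0.383 0.586 0.055] open 0.0289 grip 35.6
 turn 0.0001 shift [-0.0004  0.0019 -0.0001] tilt [-2.e-04  3.e-04 -1.e+00]
fenceFar [ 0.70359755 -0.21753386] [ 0.71678688 -0.28533819] -1.3786749781434997 0.19838664
```

Request:
play_rows --series '[[15,[-0.001,0,0],0],[15,[-0.001,0,0],0],[15,[-0.001,0,0],0],[15,[0,0,0],0]]'

```text
t: 27.05
ee_pos: [0.5351, -0.1678, 0.046]
eef_rot: [-0.1, 3.14, 0.0]
force: [-4.4, 2.2, -0.8]
opening: 0.0288
grip_force: 35.5
```

Request:
play_rows --series '[[15,[-0.001,0,0],0],[15,[0,0,0],0]]'

```text
t: 27.25
ee_pos: [0.536, -0.1677, 0.046]
eef_rot: [-0.1, 3.14, 0.0]
force: [-3.7, 1.8, -1.0]
opening: 0.0289
grip_force: 35.6
```

Request:
play_rows --series '[[15,[-0.001,0,0],0],[15,[0,0,0],0]]'

```text
t: 27.45
ee_pos: [0.5367, -0.1677, 0.046]
eef_rot: [0.1, -3.139, -0.0]
force: [-4.1, 2.6, -0.7]
opening: 0.0288
grip_force: 35.6
```

Run:
```python
from m import *
to((.5321,-.1660,.046),.0636)
im=camera("top")
for nm,p,q,z in [("fenceFar",(645,101),(720,85),.048)]:
    print(nm,*tl(im,p,q,z,4))
```

```text
t 27.45 at [ 0.5367 -0.1677  0.046 ] yaw 0.0638 F [-4.1   2.55 -0.71] Mz [0.523 0.677 0.054] open 0.0288 grip 35.6
 turn 0.0002 shift [ 0.0045  0.0019 -0.    ] tilt [-6.e-04  2.e-04 -1.e+00]
fenceFar [ 0.70480578 -0.21692153] [ 0.72300855 -0.28446299] -1.3075458445213495 0.21002595
```

Request:
play_rows --series '[[15,[-0.0007,0,0],0],[15,[0,0,0],0]]'

```text
t: 27.7
ee_pos: [0.5368, -0.1676, 0.0459]
eef_rot: [0.1, -3.138, -0.001]
force: [-6.1, 1.9, 0.2]
opening: 0.0289
grip_force: 35.8
```

Request:
play_rows --series '[[15,[-0.0007,0,0],0],[15,[0,0,0],0]]'

```text
t: 27.9
ee_pos: [0.5368, -0.1676, 0.0459]
eef_rot: [0.1, -3.136, -0.001]
force: [-8.2, 1.7, 3.1]
opening: 0.0291
grip_force: 35.9
```

Request:
play_rows --series '[[15,[-0.0007,0,0],0],[15,[0,0,0],0]]'

```text
t: 28.1
ee_pos: [0.5369, -0.1676, 0.0459]
eef_rot: [0.1, -3.135, -0.001]
force: [-10.2, 0.4, 3.8]
opening: 0.0291
grip_force: 36.1
```

Run:
```python
from m import *
to((.5321,-.1660,.046),.0636)
im=camera("top")
for nm,p,q,z in [("fenceFar",(645,101),(720,85),.048)]:
    print(nm,*tl(im,p,q,z,4))
```

```text
t 28.1 at [ 0.5369 -0.1676  0.0459] yaw 0.0641 F [-10.17   0.44   3.75] Mz [0.289 1.469 0.074] open 0.0291 grip 36.1
 turn 0.0005 shift [ 0.0047  0.0019 -0.0001] tilt [-5.2e-03  5.0e-04 -1.0e+00]
fenceFar [ 0.70494109 -0.21689252] [ 0.72308586 -0.28445396] -1.308420690170212 0.20768625
```

Request:
play_rows --series '[[15,[0.0012,-0.0007,0],0],[15,[0,-0.0007,0],0],[15,[0,0,0],0]]'

```text
t: 28.45
ee_pos: [0.5368, -0.168, 0.0459]
eef_rot: [0.1, -3.137, -0.004]
force: [-7.3, 5.2, 2.8]
opening: 0.029
grip_force: 35.9
```

Run:
```python
from m import *
to((.5321,-.1660,.046),.0636)
```

```text
t 28.45 at [ 0.5368 -0.168   0.0459] yaw 0.064 F [-7.27  5.19  2.85] Mz [0.974 1.    0.235] open 0.029 grip 35.9
 turn 0.0004 shift [ 0.0046  0.0023 -0.0001] tilt [-0.0028  0.0022 -1.    ]
```

Request:
play_rows --series '[[15,[0,-0.0007,0],0],[15,[0,0,0],0]]'

```text
t: 28.65
ee_pos: [0.5368, -0.1681, 0.0459]
eef_rot: [0.101, -3.137, -0.005]
force: [-6.7, 6.9, 3.6]
opening: 0.0292
grip_force: 36.0
```

Run:
```python
from m import *
to((.5321,-.1660,.046),.0636)
```

```text
t 28.65 at [ 0.5368 -0.1681  0.0459] yaw 0.0642 F [-6.68  6.92  3.6 ] Mz [1.162 0.953 0.297] open 0.0292 grip 36.0
 turn 0.0006 shift [ 0.0045  0.0024 -0.0001] tilt [-0.0031  0.0032 -1.    ]
```

Request:
play_rows --series '[[15,[0.001,0.0008,0],0],[15,[0.0005,0.0004,0],0],[15,[0,0,0],0],[15,[0,0,0],0]]'

```text
t: 29.05
ee_pos: [0.5367, -0.168, 0.046]
eef_rot: [-0.1, 3.139, 0.002]
force: [-2.1, 4.6, -1.8]
opening: 0.029
grip_force: 35.5
```

Request:
play_rows --series '[[60,[0,0,0],0],[60,[0,0,0],0],[60,[0,0,0],0],[60,[0,0,0],0],[60,[0,0,-0.015],0],[60,[0,0,-0.03],0],[60,[0,0,-0.03],0],[60,[0.03,0,-0.02],0],[60,[0.04,0,-0.01],0],[60,[0.04,0,0],0],[60,[0,0,0],0]]'

```text
t: 30.15
ee_pos: [0.4221, -0.1746, 0.1511]
eef_rot: [0.097, -3.137, -0.002]
force: [0.8, 0.7, -0.0]
opening: 0.0512
grip_force: 0.0
```

Run:
```python
from m import *
to((.5321,-.1660,.046),.0636)
im=camera("top"); np.save("f.npy",im)
k=cv2.resize(im[170:282,290:410],None,fx=5.3,fy=5.3,interpolation=cv2.INTER_CUBIC); cv2.imwrite("pics/f.png",k)
print(tl(im,(645,101),(720,85),.048,4))
```

```text
t 30.15 at [ 0.4221 -0.1746  0.1511] yaw 0.0617 F [ 0.84  0.69 -0.02] Mz [ 0.02  -0.043 -0.006] open 0.0512 grip 0.0
 turn -0.0019 shift [-0.1103  0.0016  0.1051] tilt [-0.0034  0.0012 -1.    ]
(array([ 0.70494109, -0.21689252]), array([ 0.72308586, -0.28445396]), np.float64(-1.308420690170212), np.float32(0.20768625))
```

View pics/f.png

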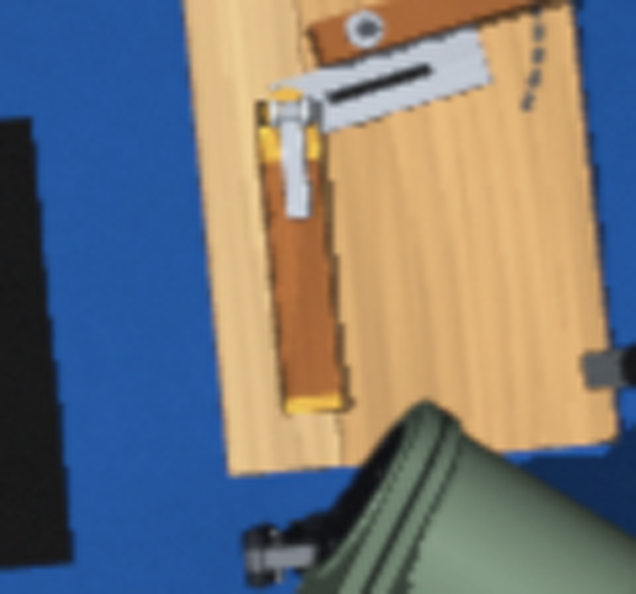

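The stock lies along the platform's edge, the lever is closed (297,180), and the fence's face lies along the blade (400,60). One numeric check of stock against platform and blade against fence.

Run:
```python
from h import *
im=np.load("f.npy"); C=lambda a:(a[0]/5.3+290-.4,a[1]/5.3+170-.4)
for nm,p,q,z,w in [("stockR",(327,175),(345,390),.040,1.5),("stockL",(266,175),(284,390),.040,1.5),("platTail",(341,420),(343,460),.022,2),("bladeBack",(345,125),(485,85),.028,1.5),("fenceNear-blade",(330,65),(465,32),.03,1.5),("tail",(290,410),(343,405),.04,2)]:
    a,b,r=edge(im,C(p),C(q),w); A,B=ray("top",a,z),ray("top",b,z); print(nm,A[:2].round(4),B[:2].round(4),np.arctan2(*(B-A)[1::-1]).round(4),r.round(2))
for x in (.63,.53): print("plat y",x,-.1678-(.734-x)*.0617)
```

```text
stockR [ 0.6114 -0.1836] [ 0.4944 -0.1895] -3.0919 0.23
stockL [ 0.612  -0.1448] [ 0.495  -0.1508] -3.0896 0.16
platTail [ 0.4778 -0.1834] [ 0.456  -0.1848] -3.0793 0.11
bladeBack [ 0.6397 -0.1946] [ 0.6605 -0.2725] -1.3101 0.18
fenceNear-blade [ 0.6698 -0.1882] [ 0.6901 -0.2623] -1.3025 0.19
tail [ 0.491  -0.1595] [ 0.4812 -0.1833] -1.9642 0.51
plat y 0.63 -0.1742168
plat y 0.53 -0.1803868
```

The stock's yaw reads about 0.01 rad short of the platform's, which suggests a tail gap of up to 1 mm or just pixel noise. A light nudge with shut fingers on the tail's free side will seat it either way.

Request:
play_rows --series '[[0,[-0.02,0.008,0],0],[0,[-0.03,0.011,0],0],[0,[-0.03,0.011,0],0],[0,[-0.023,0.0105,0],0],[0,[0,0,0.03],0],[0,[0,0,0.035],0],[0,[0,0,0.03],0],[0,[0,0,0.015],0],[0,[0,0,0.005],0],[0,[0,0,0],0]]'

```text
t: 31.2
ee_pos: [0.5276, -0.1289, 0.0363]
eef_rot: [-0.1, 3.139, -0.0]
force: [-0.4, -0.4, 0.5]
opening: -0.0
grip_force: 0.0
```

Run:
```python
from m import *
to((.522,-.128,.036),.0617)
```

```text
t 31.2 at [ 0.5276 -0.1289  0.0363] yaw 0.0637 F [-0.44 -0.42  0.51] Mz [-0.071  0.006 -0.025] open -0.0 grip 0.0
 turn 0.002 shift [0.0055 0.0012 0.0003] tilt [ 5.e-04 -1.e-04 -1.e+00]
```

Request:
play_rows --series '[[0,[0.005,-0.003,0],0],[0,[0,-0.003,0],0],[0,[0,-0.002,0],0],[0,[0,0,0],0]]'

```text
t: 31.6
ee_pos: [0.523, -0.1378, 0.0371]
eef_rot: [-0.099, 3.138, -0.001]
force: [-0.0, -0.6, 0.2]
opening: 0.0003
grip_force: 0.0
```

Request:
play_rows --series '[[0,[0,-0.001,0],0],[0,[0,-0.001,0],0],[0,[0,0,0],0]]'

```text
t: 31.9
ee_pos: [0.5225, -0.1391, 0.0361]
eef_rot: [-0.1, 3.14, -0.0]
force: [-0.4, -0.6, -1.0]
opening: 0.0002
grip_force: 0.0
```

Request:
play_rows --series '[[0,[0,-0.001,0],0],[0,[0,0,0],0]]'

```text
t: 32.1
ee_pos: [0.5224, -0.1397, 0.036]
eef_rot: [0.1, -3.14, -0.001]
force: [0.7, 0.5, 1.5]
opening: -0.0007
grip_force: 0.7
```

Request:
play_rows --series '[[0,[0,-0.001,0],0],[0,[0,0,0],0]]'

```text
t: 32.3
ee_pos: [0.5224, -0.1402, 0.036]
eef_rot: [0.1, -3.139, -0.002]
force: [-0.3, 4.8, 3.1]
opening: 0.0001
grip_force: 2.2
```

Request:
play_rows --series '[[0,[0,-0.0007,0],0],[0,[0,0,0],0]]'

```text
t: 32.5
ee_pos: [0.5223, -0.1403, 0.036]
eef_rot: [0.1, -3.139, -0.004]
force: [-0.3, 6.2, 3.9]
opening: 0.0001
grip_force: 3.3
```

Request:
play_rows --series '[[0,[0,-0.0007,0],0],[0,[0,0,0],0]]'

```text
t: 32.7
ee_pos: [0.5224, -0.1403, 0.036]
eef_rot: [0.1, -3.139, -0.006]
force: [0.6, 7.9, 4.0]
opening: -0.0001
grip_force: 4.3
```

Request:
play_rows --series '[[0,[0,0.002,0],0],[0,[0,0.008,-0.004],0],[0,[0.01,0,-0.004],0],[0,[0.02,0,0],0],[0,[0.02,0,0],0],[0,[0.008,0,0],0],[0,[0,-0.01,0],0],[0,[0,-0.015,0],0],[0,[0,-0.008,0],0],[0,[0,0,0],0],[0,[0,0,0],0]]'

```text
t: 33.8
ee_pos: [0.4667, -0.1697, 0.0441]
eef_rot: [-0.099, 3.14, 0.0]
force: [0.0, 0.3, 0.1]
opening: 0.0001
grip_force: 0.0
```

Run:
```python
from m import *
to((.474,-.168,.043),.0617)
im=camera("top"); C=lambda a:(a[0]/5.3+290-.4,a[1]/5.3+170-.4)
for nm,p,q,z,w in [("stockR",(327,175),(345,390),.040,1.5),("stockL",(266,175),(284,390),.040,1.5),("bladeBack",(345,125),(485,85),.028,1.5)]:
    a,b,r=edge(im,C(p),C(q),w); A,B=ray("top",a,z),ray("top",b,z); print(nm,A[:2].round(4),B[:2].round(4),np.arctan2(*(B-A)[1::-1]).round(4),r.round(2))
print(tl(im,(645,101),(720,85),.048,4)[2])
```

```text
t 33.8 at [ 0.4667 -0.1697  0.0441] yaw 0.0628 F [0.01 0.31 0.14] Mz [ 0.031 -0.044  0.024] open 0.0001 grip 0.0
 turn 0.0011 shift [-0.0074  0.0012  0.0011] tilt [ 2.e-04  1.e-04 -1.e+00]
stockR [ 0.6113 -0.1846] [ 0.4942 -0.1863] -3.1268 0.43
stockL [ 0.612  -0.1449] [ 0.4951 -0.1511] -3.0884 0.17
bladeBack [ 0.6399 -0.1946] [ 0.6606 -0.2725] -1.3101 0.22
-1.307329953247843
```

The reading hasn't changed, so the stock was already seated. Now a light push on the tail end to confirm blade and fence are flush.

Request:
play_rows --series '[[0,[-0.003,0.001,0],0],[0,[-0.003,0,0],0],[0,[-0.001,0,0],0],[0,[0,0,0],0]]'

```text
t: 34.25
ee_pos: [0.4724, -0.167, 0.0438]
eef_rot: [0.101, -3.138, -0.001]
force: [-4.1, -0.8, 2.2]
opening: -0.0003
grip_force: 1.9
```

Request:
play_rows --series '[[0,[-0.001,0,0],0],[0,[-0.001,0,0],0],[0,[0,0,0],0]]'

```text
t: 34.55
ee_pos: [0.4725, -0.167, 0.0437]
eef_rot: [0.101, -3.134, -0.002]
force: [-9.4, -1.3, 5.5]
opening: -0.0002
grip_force: 4.6
```

Request:
play_rows --series '[[0,[-0.001,0,0],0],[0,[0,0,0],0]]'

```text
t: 34.75
ee_pos: [0.4726, -0.167, 0.0436]
eef_rot: [0.102, -3.132, -0.002]
force: [-11.7, -1.6, 9.4]
opening: -0.0001
grip_force: 5.9
```

Request:
play_rows --series '[[0,[-0.001,0,0],0],[0,[0,0,0],0]]'

```text
t: 34.95
ee_pos: [0.4727, -0.1668, 0.0435]
eef_rot: [0.102, -3.129, -0.003]
force: [-14.0, 0.2, 11.0]
opening: -0.0001
grip_force: 7.1
```

Request:
play_rows --series '[[0,[0.004,0,0],0],[0,[0.01,0,0],0],[0,[0.01,0,-0.02],0],[0,[0.02,0,-0.04],0],[0,[0.02,0,-0.04],0],[0,[0,0,-0.03],0],[0,[0,0,0],0],[0,[0,0,0],0],[0,[0,0,0],0]]'

```text
t: 35.85
ee_pos: [0.4126, -0.1709, 0.1728]
eef_rot: [0.1, -3.138, -0.002]
force: [-0.0, 0.0, -0.3]
opening: 0.0001
grip_force: 0.0
```

Run:
```python
from m import *
to((.474,-.168,.043),.0617)
im=camera("top"); C=lambda a:(a[0]/5.3+290-.4,a[1]/5.3+170-.4)
for nm,p,q,z,w in [("stockR",(327,175),(345,390),.040,1.5),("stockL",(266,175),(284,390),.040,1.5),("bladeBack",(345,125),(485,85),.028,1.5)]:
    a,b,r=edge(im,C(p),C(q),w); A,B=ray("top",a,z),ray("top",b,z); print(nm,A[:2].round(4),B[:2].round(4),np.arctan2(*(B-A)[1::-1]).round(4),r.round(2))
print(tl(im,(645,101),(720,85),.048,4)[2])
print(finish_job())
```

```text
t 35.85 at [ 0.4126 -0.1709  0.1728] yaw 0.0638 F [-0.02  0.03 -0.32] Mz [-0.005  0.012 -0.086] open 0.0001 grip 0.0
 turn 0.0021 shift [-0.0614 -0.0009  0.1298] tilt [-0.0015  0.0013 -1.    ]
stockR [ 0.6114 -0.1836] [ 0.4944 -0.1896] -3.0903 0.22
stockL [ 0.612  -0.1447] [ 0.4951 -0.1511] -3.0876 0.19
bladeBack [ 0.6399 -0.1946] [ 0.6606 -0.2725] -1.3101 0.22
-1.3091036612055704
the job is handed in; nothing more can be done
None
```

The job is handed in at about 36 s: the bevel was set and locked in the frame's corner and now lies in the runway with its stock against the platform's edge and the fence flush along the blade to within what the pictures show (about 0.01 rad); the hardest press was about 14 N along one axis, and the judge's verdict was not shown.

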